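# Hold the case lid at its balance point

## Robot

A 6-joint arm with a two-finger parallel gripper is mounted at the origin on a cart in front of the work surface, level with it; the furniture and walls round the work are solid. World frame = base frame: x ahead of the robot, y to its left, z up, the work surface at z = 0. Lengths are in m, angles in rad, forces in N, time in s.
With the tool pointing down it reaches from about 0.4 to 0.825 m from the base axis. Payload 7 kg.
Tool frame: the origin (TCP) lies between the finger pads, 19 mm behind the fingertips; this is the grasp point; z points along the fingers, y is the line along which they close (so a half turn about z gives the same grasp; the last joint's range is limited). The gripper opens to 85 mm and grips with 20 to 120 N. Pads are 22 mm wide; open, the fingers measure 114 mm over their backs; the gripper's body (76 mm by 85 mm) begins 54 mm behind the grasp point. The pads swing forward as they close: fully open they stand 13 mm farther back than shut.
Start: joints at [-0.899, 0.359, 0.012, 0, -1.224, -0.288], TCP at [0.253, -0.626, 0.25] pointing down, gripper open.
Joint ranges: [-3.07, 3.07], [-1.43, 2.12], [-1.02, 1.25], [-3.03, 1.67], [-3.05, -0], [-3.03, 3.03]. Speed limits (rad/s): [2.39, 2.39, 3.01, 3.14, 3.14, 3.14].

## Interface

Orientations are given as [roll, pitch, yaw] about the fixed x, y, z axes, in that order (R = Rz(yaw) Ry(pitch) Rx(roll)).
In Python, from plant import env gives the robot as it stands. The module is installed in compiled form; this text tells all that it offers.
- The arm moves only by the tool run_rows, called after "Emit:" as name([rows], argument=value, ...), one row to a line, values as JSON. Schema: {"type":"object","properties":{"ticks":{"type":"array","items":{"type":"object","properties":{"trans":{"type":"array","items":{"type":"number"},"minItems":3,"maxItems":3},"turn_vec":{"type":"array","items":{"type":"number"},"minItems":3,"maxItems":3},"aperture":{"type":"number"}},"additionalProperties":false,"required":["aperture"]},"minItems":1,"maxItems":5},"grip_n":{"type":"number"},"only":{"type":"string"},"quiet":{"type":"boolean"},"lines":{"type":"string"}},"required":["ticks"],"additionalProperties":false}. ticks is a list of rows, 1 to 5 of them, each an object with the fields trans (a list: dx, dy, dz in normalised numbers (1 is 0.8 m)), turn_vec (a list: a rotation vector rx, ry, rz in fractions of the full range, 1 being pi rad), aperture (the finger opening in m); a field left out counts as zero (the opening has to be given); each row is the pose to reach, as a shift and turn from the pose commanded when the call began, along the tool's axes at that moment; what a row does not reach only later rows make up. A row lasts 1/8 s, in which the tool goes at most 0.0625 m and 0.188 rad, less where a joint would pass 70% of its speed; a pose out of reach is approached as far as the arm can. The fingers move at their own pace and stop on an object; grip_n is the grip in N (left out, the last holds). Time passes only in rows, so rows that do not move let the fingers close. The tool returns the time, the measured TCP pose, the force, the opening and the grip force at its end. only (a regular expression) keeps the lines of the reply that match it, lines (a string "A,B") keeps lines A to B, and quiet returns only ok. No shift or turn number may pass 1 either way. Input that does not fit is refused with a message, and nothing moves.
- env.get_state(): the state, without advancing time (a new reading comes with each control period).
- env.snapshot(name): name is "scene" or "top"; returns the picture (384x512x3 uint8, blue, green, red); there is no depth.
- env.camera_model(name): a dict with "vertical_fov" (degrees; the focal length in pixels is half the picture's height over the tangent of half this angle, whatever the lens; pixels are square), "cx", "cy" (the principal point, pixels), "eye" and "attitude" of the camera in the world. Camera axes: x right, y down, z forward; pixel columns grow to the right and rows downward; lengths in m; the calibration is good to about 2 mm. A picture is of the moment at which its call begins. camera_model takes no time and is no camera call.
- env.close_job(): hands the job in; it is judged then, once.
Trained networks look in the newest picture that a camera, given by its name, has taken for a name from the list of things; names that differ only in an ending like _2 or _b are one class to them, and where a whole thing is asked for, a point or a joint stands for the part that bears it (a point fixed in the world has none). Each returns a list of dicts, best first, with "score" (0 to 1); they miss things now and then, are a little off and sometimes report something else, mostly with a low value. They report only what shows in the picture. A call takes as long as a camera call.
- env.silhouettes(thing, camera): "mask" (384x512 bool, what is visible of it) and "box" ([left, top, right, bottom] in pixels, round what is visible of it).
The state is a dict: "time": time; "q": joint angles; "joint_vel": joint speeds; "joint_torque": joint torques, N m; "ee_pos": TCP position; "eef_rot": TCP orientation; "contact_force": force on the tool from outside, world axes, zero at the start; "wrist_torque": the same for the moment, N m; "finger_gap": finger opening in m; "finger_force": force on a finger pad.
Only numpy, scipy, OpenCV 4.12 (cv2) and the standard library are available. Lean on these libraries where they do the work, as an engineer would, in place of code of your own. Each camera call takes 0.05 s, during which the arm holds its last target. There are 200 camera calls.

## Task

The stay of the small grey steel case is to be refitted, so its lid has to be held open. Press the spring plunger on the latch block beside the case down to its stop so that the lid springs free, then grip the lid by its bail handle and swing it up to its balance point, straight up over its hinge where it would tip neither way. Finish while still gripping the handle, holding the lid still there; do not let the lid drop or go over backwards, and do not disturb the block, vial and bottle standing round the case.

Things in the scene. Friction and masses are not known exactly. Their poses are not given: they have to be found in the camera images.
- case: Grey steel case fixed to the bench, 120 (x) x 180 (y) x 76 mm high, open under its lid. Origin: centre of the underside, on the bench. x points from the front (handle side, towards the robot) to the hinge side, y along the hinge towards the latch block, z up. Dark latch block, 36 (x) x 34 (y) x 100 mm high, at its +y side, centred at x -44, y +123 mm; the plunger is on top of it.
- plunger_top (a point): Centre of the flat top face of the black plunger head (26 mm across, 22 mm above the latch block at rest, 125 mm above the bench). Moves straight down 10 mm when pressed.
- plunger (a joint): Plunger travel, m: 0 up, 0.010 fully down at its stop. Spring return, 2 N at the start, 4.5 N at the stop. From about 0.007 on the catch lets the lid go; a lifter pin raises the lid by about 0.145 rad and it stays there when the plunger comes up again. While latched the lid cannot be lifted.
- lid_angle (a joint): Lid angle about its hinge, rad: 0 shut (level), about 0.145 sprung free, 1.571 straight up = balance point, 2.3 fallen open on its back stop. The hinge is nearly free: below 1.571 the lid falls shut, above it falls backwards.
- lid_hinge (a point): Middle of the hinge axis, fixed: on the case at x +66, y 0, z +80 mm. The axis runs along the case's y.
- lid: Lid: grey plate 122 x 182 x 6 mm, about 0.32 kg, mid-plane 80 mm up when shut, and its bail handle: a U of 10 mm round bar in the lid's plane on its front edge. Grip bar parallel to the hinge, 80 mm between the arms, 185 mm from the hinge axis, 54 mm free between bar and lid edge. Origin on the hinge axis, -x points to the bar. The bar can turn between finger pads as the lid swings.
- bail_grip (a point): Middle of the grip bar of the bail handle, on the bar's axis; 80 mm above the bench when shut, 107 mm when sprung free, 265 mm when straight up over the hinge.
- sanding_block: Loose brown sanding block, 58 x 95 x 28 mm, beyond the latch block; origin centre of its underside. To be left alone.
- vial: Loose small glass vial with white cap, 25 mm across, 56 mm high, near the case's rear on the latch side; origin centre of its underside. To be left alone.
- oil_bottle: Loose small brown dropper bottle, 34 mm across, 102 mm high, beside the case away from the latch; origin centre of its underside. To be left alone.

How it is judged:
By the outcome, as a careful person would: the job done as asked, in the order asked, and still so for the second after the job is handed in, while the arm keeps its last pose, push and grip.
It also fails if it takes over 48 s, if anything falls off the work surface, if the arm or the gripper's body presses on something with over 40 N, if the wrist force passes 120 N, or if a joint passes its speed limit or range.

## Working session

There is one attempt and no reset: what is moved stays moved. The work goes in short steps, Python scripts to look and compute and a tool call to move; the robot and the scene stay as the last step left them, time stands still between calls to the robot, and variables do not carry over. Pictures are saved under pics/ and viewed, at most 10 in all, crops included, and the job is handed in when it is done.

```bash
mkdir -p pics; cat > h.py <<'E'
import numpy as np,cv2
from plant import env
from scipy.spatial.transform import Rotation as R
def cam(n):
    m=env.camera_model(n); return m
E
python3 - <<'E'
from h import *
for n in("scene","top"):
    im=env.snapshot(n); cv2.imwrite(f"pics/{n}0.png",im); print(env.camera_model(n))
    for t in("case","plunger_top","lid","bail_grip","sanding_block","vial","oil_bottle"):
        for d in env.silhouettes(t,n)[:2]:
            print(n,t,round(d["score"],2),d["box"],d["mask"].sum())
s=env.get_state();print(s)
E
```

```text
{'vertical_fov': 49.54525829852515, 'cx': 258.16349257904346, 'cy': 195.36969732985838, 'eye': array([0.01331438, 0.6074278 , 0.50453187]), 'attitude': array([-2.06630088,  0.02661604, -2.35234665])}
scene case 0.66 [258.3, 162.4, 363.9, 254.6] 5179
scene lid 0.83 [260.7, 167.3, 366.4, 211.3] 2409
scene lid 0.35 [216.4, 237.8, 267.3, 287.2] 1457
scene bail_grip 0.58 [262.5, 167.0, 366.5, 209.6] 2490
scene sanding_block 0.6 [217.3, 239.4, 267.2, 287.6] 1408
scene vial 0.53 [231.4, 207.8, 243.8, 234.9] 237
scene oil_bottle 0.7 [305.3, 149.3, 317.4, 170.6] 176
{'vertical_fov': 42.653192063156624, 'cx': 252.2404911744622, 'cy': 192.17165574027092, 'eye': array([0.36341539, 0.0855612 , 1.32990112]), 'attitude': array([-2.98333055, -0.01371724, -1.54209283])}
top case 0.65 [248.0, 175.0, 337.5, 256.0] 4211
top plunger_top 0.67 [248.8, 225.4, 260.1, 233.3] 68
top plunger_top 0.25 [259.9, 173.9, 333.2, 257.7] 3708
top lid 0.81 [257.6, 175.2, 332.9, 253.7] 3695
top bail_grip 0.7 [247.9, 169.5, 337.3, 254.6] 4340
top bail_grip 0.68 [260.2, 173.0, 333.6, 256.2] 3721
top sanding_block 0.72 [195.1, 199.5, 229.8, 230.7] 787
top vial 0.55 [238.7, 172.4, 245.4, 185.6] 114
top oil_bottle 0.67 [343.1, 163.4, 358.3, 177.4] 170
{'time': 0.8, 'q': array([-8.98889868e-01,  3.58544286e-01,  1.19272013e-02, -1.91110078e-06,
       -1.22409982e+00, -2.88105619e-01]), 'joint_vel': array([-0.00020647,  0.000307  , -0.00075331, -0.00089398,  0.00070809,
        0.00101369]), 'joint_torque': array([-2.84997832e-04, -5.82886684e+01,  2.93647707e+01,  6.94160521e+00,
       -4.52271070e-04,  8.19820286e-06]), 'ee_pos': array([ 0.25273749, -0.62588585,  0.25004982]), 'eef_rot': array([-3.14151702e+00,  2.42897425e-05, -2.75779246e+00]), 'contact_force': array([ 0.69895918, -0.35268736, -0.50443268]), 'wrist_torque': array([-0.01642836,  0.04858797,  0.03619631]), 'finger_force': 0.0, 'finger_gap': 0.08538098654640379}
```

```bash
python3 - <<'E'
import cv2
a=cv2.imread("pics/top0.png")[140:300,180:380];b=cv2.imread("pics/scene0.png")[130:310,190:390]
cv2.imwrite("pics/top0c.png",cv2.resize(a,None,fx=4,fy=3.7*4/3.7/1.0*0.9 if 0 else 3.7,interpolation=2)[:, :800])
cv2.imwrite("pics/scene0c.png",cv2.resize(b,None,fx=3.3,fy=3.3,interpolation=2))
E
```

```text
(no output)
```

View pics/top0c.png

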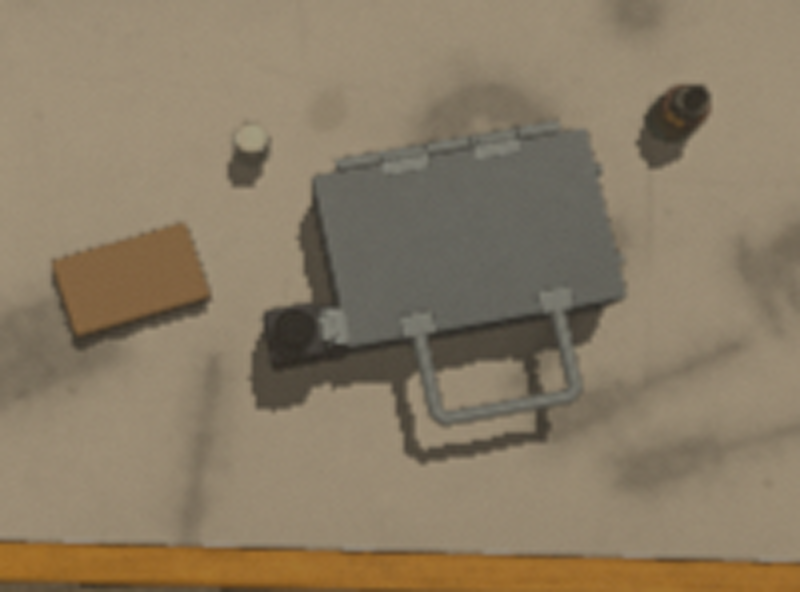

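View pics/scene0c.png

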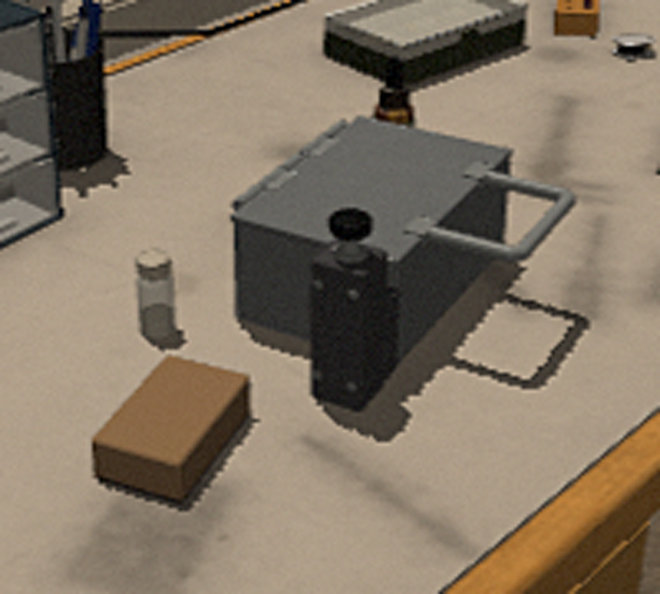

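```bash
cat >> h.py <<'E'
def proj(P,n):
    m=env.camera_model(n); f=192/np.tan(np.radians(m["vertical_fov"])/2)
    c=R.from_euler("xyz",m["attitude"]).inv().apply(np.atleast_2d(P)-m["eye"])
    return c[:,:2]/c[:,2:]*f+[m["cx"],m["cy"]]
def c2w(p,P): return R.from_euler("z",p[2]).apply(np.atleast_2d(P))+[p[0],p[1],0]
E
python3 - <<'E'
from h import *
from scipy.optimize import least_squares
M=np.array([[62,91,83],[62,-91,83],[-60,-91,83],[-60,91,83],[-44,123,125],[-119,0,80]])/1000
t=np.array([[315,178],[588,130],[622,297],[345,347],[297,328],[509,405]])/[4,3.7]+[180,140]
s=np.array([[235,210],[358,118],[512,150],[390,260],[350,220],[546,225]])/3.3+[190,130]
f=lambda p:np.r_[(proj(c2w(p,M),"top")-t).ravel(),(proj(c2w(p,M),"scene")-s).ravel()]
for g in(lambda p:f(p),lambda p:f(p)[:12],lambda p:f(p)[12:]):
    r=least_squares(g,[.5,0,-.15],loss="soft_l1");print(r.x.round(4));print(f(r.x).reshape(2,-1,2).round(1).tolist())
E
```

```text
[ 0.5356 -0.0411  0.2174]
[[[-1.3, -1.0], [-0.5, -0.9], [1.1, 0.1], [0.3, -0.1], [-1.0, -0.2], [-1.0, 0.6]], [[-2.0, 0.7], [0.6, -1.8], [0.7, -0.9], [2.5, 0.0], [0.3, -1.7], [0.1, 0.0]]]
[ 0.5351 -0.0424  0.2182]
[[[-0.8, -0.8], [-0.0, -0.7], [1.6, 0.3], [0.8, 0.2], [-0.5, 0.1], [-0.4, 0.8]], [[-1.4, 0.6], [1.1, -1.9], [1.2, -1.0], [3.1, -0.1], [1.0, -1.8], [0.6, -0.1]]]
[ 0.5351 -0.0391  0.2177]
[[[-2.1, -0.9], [-1.3, -0.8], [0.3, 0.3], [-0.5, 0.1], [-1.8, -0.0], [-1.8, 0.7]], [[-2.5, 1.1], [0.2, -1.5], [0.3, -0.5], [2.0, 0.5], [-0.2, -1.2], [-0.3, 0.5]]]
```

```bash
cat >> h.py <<'E'
CASE=[.5355,-.0415,.2175]
def rel(P,e=(np.pi,0,CASE[2]-np.pi/2)):
    s=env.get_state();r=R.from_euler("xyz",s["eef_rot"])
    d=r.inv().apply(np.array(P)-s["ee_pos"]);v=(r.inv()*R.from_euler("xyz",e)).as_rotvec()
    print("t",round(s["time"],2),"ee",s["ee_pos"].round(4),"F",s["contact_force"].round(1),"d",d.round(4),"rv",v.round(3),"gap",round(s["finger_gap"],4),"ff",round(s["finger_force"],1))
plung=c2w(CASE,[-.044,.123,.125])[0]
def bar(a): return c2w(CASE,[.066-.185*np.cos(a),0,.08+.185*np.sin(a)])[0]
E
python3 -c "
from h import *
print(plung,bar(.145),bar(1.571))
rel(plung+[0,0,.1])"
```

```text
[0.46599457 0.06910739 0.125     ] [ 0.42119931 -0.06675998  0.1067311 ] [ 0.59998183 -0.02724978  0.265     ]
t 0.8 ee [ 0.2527 -0.6259  0.25  ] F [ 0.7 -0.4 -0.5] d [-0.458   0.5646  0.025 ] rv [-0.    -0.    -1.404] gap 0.0854 ff 0.0
```

Careful with the scale: shifts go in shares of 0.8 m and turns go in shares of pi rad. That gives: 0.565 m is 0.7063, -0.458 m is -0.5725, -1.404 rad is -0.4469.

Emit:
run_rows([
  {"trans":[-0.5725, 0.7063, 0.0313], "turn_vec":[0, 0, -0.4469], "aperture":0},
  {"trans":[-0.5725, 0.7063, 0.0313], "turn_vec":[0, 0, -0.4469], "aperture":0},
  {"trans":[-0.5725, 0.7063, 0.0313], "turn_vec":[0, 0, -0.4469], "aperture":0},
  {"trans":[-0.5725, 0.7063, 0.0313], "turn_vec":[0, 0, -0.4469], "aperture":0},
  {"trans":[-0.5725, 0.7063, 0.0313], "turn_vec":[0, 0, -0.4469], "aperture":0},
], grip_n=30)

```text
time: 1.42
ee_pos: [0.3446, -0.3256, 0.2395]
eef_rot: [-3.141, -0.0, -1.814]
contact_force: [1.3, 0.8, 0.2]
finger_gap: 0.0004
finger_force: 0.0
```

```bash
python3 -c "
from h import *
rel(plung+[0,0,.1])"
```

```text
t 1.43 ee [ 0.3446 -0.3256  0.2395] F [1.3 0.8 0.2] d [-0.4123 -0.0226  0.0145] rv [-0.001 -0.    -0.461] gap 0.0004 ff 0.0
```

Scaled: -0.412 m is -0.515, -0.023 m is -0.0288, -0.461 rad is -0.1467.

Emit:
run_rows([
  {"trans":[-0.515, -0.0288, 0.0181], "turn_vec":[0, 0, -0.1467], "aperture":0},
  {"trans":[-0.515, -0.0288, 0.0181], "turn_vec":[0, 0, -0.1467], "aperture":0},
  {"trans":[-0.515, -0.0288, 0.0181], "turn_vec":[0, 0, -0.1467], "aperture":0},
  {"trans":[-0.515, -0.0288, 0.0181], "turn_vec":[0, 0, -0.1467], "aperture":0},
  {"trans":[-0.515, -0.0288, 0.0181], "turn_vec":[0, 0, -0.1467], "aperture":0},
])

```text
time: 2.05
ee_pos: [0.4384, -0.0273, 0.2289]
eef_rot: [-3.14, 0.0, -1.359]
contact_force: [0.9, -1.3, 0.7]
finger_gap: -0.0
finger_force: 0.0
```

```bash
python3 -c "
from h import *
rel(plung+[0,0,.05])"
```

```text
t 2.05 ee [ 0.4384 -0.0273  0.2289] F [ 0.9 -1.3  0.7] d [-0.0884 -0.0471  0.054 ] rv [-0.002  0.    -0.005] gap -0.0 ff 0.0
```

Scaled: -0.088 m is -0.11, 0.054 m is 0.0675, -0.005 rad is -0.0016.

Emit:
run_rows([
  {"trans":[-0.11, -0.0588, 0.0375], "turn_vec":[0, 0, -0.0016], "aperture":0},
  {"trans":[-0.11, -0.0588, 0.0675], "turn_vec":[0, 0, -0.0016], "aperture":0},
  {"trans":[-0.11, -0.0588, 0.0675], "turn_vec":[0, 0, -0.0016], "aperture":0},
])

```text
time: 2.42
ee_pos: [0.4648, 0.0682, 0.172]
eef_rot: [3.138, -0.001, -1.351]
contact_force: [-0.8, -0.4, 0.0]
finger_gap: 0.0004
finger_force: 0.0
```

```bash
python3 -c "
from h import *
rel(plung+[0,0,.009])
for n in('top','scene'):
    im=env.snapshot(n);u,v=proj(plung,n)[0].round().astype(int)
    cv2.imwrite('pics/%s1.png'%n,cv2.resize(im[v-60:v+60,u-60:u+60],None,fx=4,fy=4))
a=[cv2.imread('pics/%s1.png'%n) for n in('top','scene')]
cv2.imwrite('pics/both1.png',cv2.resize(np.hstack(a),(800,400)))"
```

```text
t 2.42 ee [0.4648 0.0682 0.172 ] F [-0.8 -0.4  0. ] d [-0.0007 -0.0015  0.038 ] rv [ 0.004 -0.001  0.002] gap 0.0004 ff 0.0
```

View pics/both1.png

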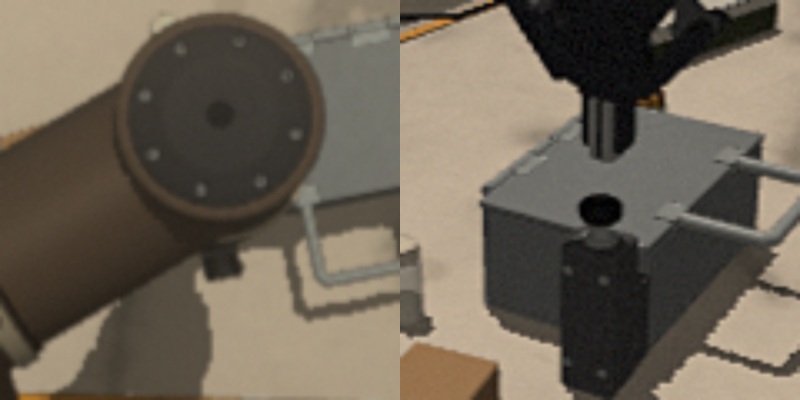

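The fingertips (at about (605,155) of the scene half) stand above the plunger head (600,208), so I press.

Scaled: 0.037 m is 0.0463, 0.034 m is 0.0425, 0.004 rad is 0.0013.

Emit:
run_rows([
  {"trans":[-0.0009, -0.0019, 0.0188], "turn_vec":[0.0013, 0, 0], "aperture":0},
  {"trans":[-0.0009, -0.0019, 0.0338], "turn_vec":[0.0013, 0, 0], "aperture":0},
  {"trans":[-0.0009, -0.0019, 0.0425], "turn_vec":[0.0013, 0, 0], "aperture":0},
  {"trans":[-0.0009, -0.0019, 0.0463], "turn_vec":[0.0013, 0, 0], "aperture":0},
  {"trans":[-0.0009, -0.0019, 0.0463], "turn_vec":[0.0013, 0, 0], "aperture":0},
])

```text
time: 3.15
ee_pos: [0.4668, 0.0669, 0.1376]
eef_rot: [-3.138, -0.0, -1.355]
contact_force: [-0.8, -1.7, 3.1]
finger_gap: -0.0004
finger_force: 1.3
```

```bash
python3 -c "
from h import *
rel(plung+[0,0,.009])"
```

```text
t 3.15 ee [0.4668 0.0669 0.1376] F [-0.8 -1.7  3.1] d [-0.0023  0.0004  0.0036] rv [-0.004 -0.001 -0.001] gap -0.0004 ff 1.3
```

Scaled: 0.004 m is 0.005, 0.002 m is 0.0025.

Emit:
run_rows([
  {"trans":[-0.0013, 0, 0.0025], "aperture":0},
  {"trans":[-0.0013, 0, 0.005], "aperture":0},
  {"trans":[-0.0013, 0, 0.005], "aperture":0},
])

```text
time: 3.52
ee_pos: [0.467, 0.0683, 0.1337]
eef_rot: [-3.137, -0.0, -1.354]
contact_force: [-1.4, -4.0, 7.3]
finger_gap: -0.0004
finger_force: 3.7
```

```bash
python3 -c "
from h import *
rel(plung+[0,0,.009])"
```

```text
t 3.52 ee [0.467  0.0683 0.1337] F [-1.4 -4.   7.3] d [-0.001   0.0008 -0.0003] rv [-0.005 -0.    -0.001] gap -0.0004 ff 3.7
```

Scaled: 0.0015 m is 0.0019, 0.001 m is 0.0013.

Emit:
run_rows([
  {"trans":[0, 0, 0.0013], "aperture":0},
  {"trans":[0, 0, 0.0019], "aperture":0},
])

```text
time: 3.78
ee_pos: [0.4672, 0.0684, 0.1335]
eef_rot: [-3.136, -0.001, -1.353]
contact_force: [-8.4, -3.7, 24.7]
finger_gap: -0.0001
finger_force: 12.6
```

```bash
python3 -c "
from h import *
rel(plung+[0,0,.06])
im=env.snapshot('scene');cv2.imwrite('pics/s2.png',cv2.resize(im[130:310,190:390],None,fx=3,fy=3))"
```

```text
t 3.77 ee [0.4672 0.0684 0.1335] F [-8.4 -3.7 24.7] d [-0.0009  0.0008 -0.0515] rv [-0.005 -0.001 -0.   ] gap -0.0001 ff 12.6
```

View pics/s2.png

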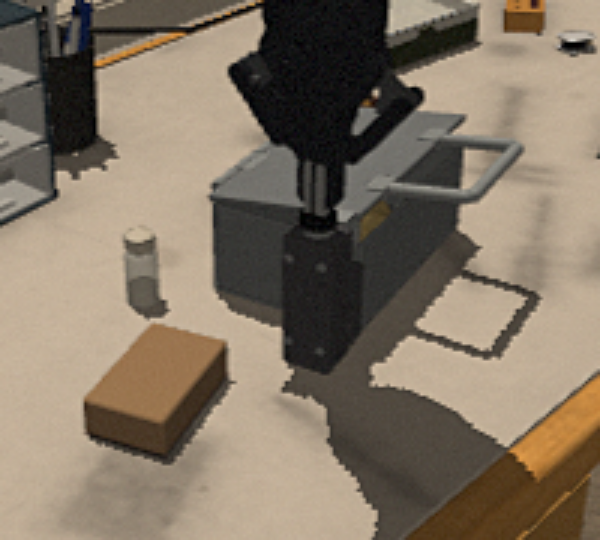

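The lid has sprung free (a gap shows at (372,220)) and the force shows the stop was reached. Now up and over the bar.

Scaled: -0.07 m is -0.0875, -0.03 m is -0.0375.

Emit:
run_rows([
  {"trans":[0, 0, -0.0375], "aperture":0},
  {"trans":[0, 0, -0.0875], "aperture":0.02},
  {"trans":[0, 0, -0.0875], "aperture":0.05},
])

```text
time: 4.2
ee_pos: [0.4682, 0.0696, 0.2045]
eef_rot: [-3.132, 0.002, -1.354]
contact_force: [-0.4, -0.8, -0.8]
finger_gap: 0.0354
finger_force: 0.0
```

```bash
python3 -c "
from h import *
b=bar(.145);rel([b[0],b[1],.175])"
```

```text
t 4.2 ee [0.4682 0.0696 0.2045] F [-0.4 -0.8 -0.8] d [0.1232 0.0755 0.0285] rv [-0.01   0.002 -0.001] gap 0.0354 ff 0.0
```

Scaled: 0.123 m is 0.1538, 0.0755 m is 0.0944, -0.01 rad is -0.0032.

Emit:
run_rows([
  {"trans":[0.1538, 0.0944, 0.0356], "turn_vec":[-0.0032, 0, 0], "aperture":0.05},
  {"trans":[0.1538, 0.0944, 0.0356], "turn_vec":[-0.0032, 0, 0], "aperture":0.05},
  {"trans":[0.1538, 0.0944, 0.0356], "turn_vec":[-0.0032, 0, 0], "aperture":0.05},
  {"trans":[0.1538, 0.0944, 0.0356], "turn_vec":[-0.0032, 0, 0], "aperture":0.05},
])

```text
time: 4.7
ee_pos: [0.4181, -0.0689, 0.1719]
eef_rot: [3.134, 0.001, -1.357]
contact_force: [0.3, -0.5, -0.9]
finger_gap: 0.0502
finger_force: 0.0
```

```bash
python3 -c "
from h import *
b=bar(.145);rel(b)
m=env.silhouettes
for n in('scene','top'):
    im=env.snapshot(n);cv2.imwrite('pics/%s3.png'%n,cv2.resize(im[130:310,230:400],None,fx=2.3,fy=3)if 0 else cv2.resize(im[140:290,240:370],(400,460)))
    print(n,proj(b,n))
cv2.imwrite('pics/both3.png',np.hstack([cv2.imread('pics/%s3.png'%n) for n in('scene','top')]))"
```

```text
t 4.7 ee [ 0.4181 -0.0689  0.1719] F [ 0.3 -0.5 -0.9] d [-0.0014 -0.004   0.0652] rv [ 0.007  0.001 -0.004] gap 0.0502 ff 0.0
scene [[355.87190394 186.60291799]]
top [[307.59361243 248.83399723]]
```

View pics/both3.png

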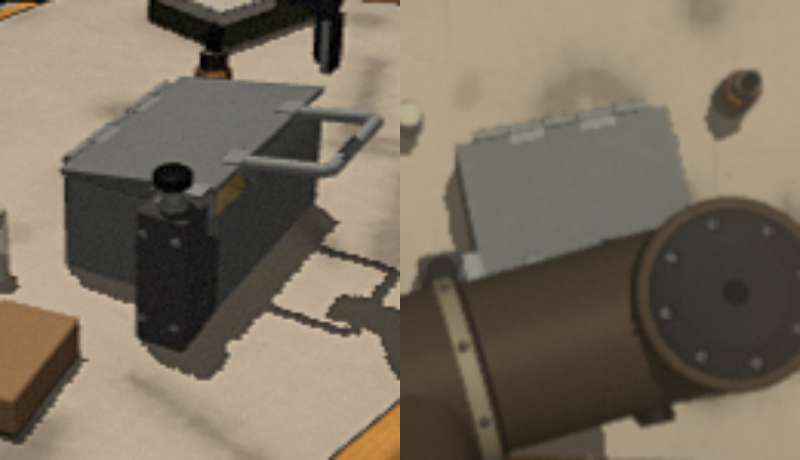

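The bar's middle shows at pixel (356,187.5), as predicted; the lid rests sprung free. Descend and grip.

Scaled: 0.064 m is 0.08, 0.055 m is 0.0688, 0.007 rad is 0.0022.

Emit:
run_rows([
  {"trans":[-0.0018, -0.005, 0.025], "turn_vec":[0.0022, 0, 0], "aperture":0.05},
  {"trans":[-0.0018, -0.005, 0.05], "turn_vec":[0.0022, 0, 0], "aperture":0.05},
  {"trans":[-0.0018, -0.005, 0.0688], "turn_vec":[0.0022, 0, 0], "aperture":0.05},
  {"trans":[-0.0018, -0.005, 0.08], "turn_vec":[0.0022, 0, 0], "aperture":0.05},
  {"trans":[-0.0018, -0.005, 0.08], "turn_vec":[0.0022, 0, 0], "aperture":0.05},
])

```text
time: 5.42
ee_pos: [0.4225, -0.0653, 0.1085]
eef_rot: [3.142, -0.0, -1.353]
contact_force: [0.1, 0.1, 0.9]
finger_gap: 0.0503
finger_force: 0.0
```

```bash
python3 -c "
from h import *
b=bar(.145);rel(b)"
```

```text
t 5.42 ee [ 0.4225 -0.0653  0.1085] F [0.1 0.1 0.9] d [0.0012 0.0016 0.0018] rv [ 0. -0. -0.] gap 0.0503 ff 0.0
```

Scaled: 0.002 m is 0.0025, 0.0016 m is 0.002.

Emit:
run_rows([
  {"trans":[0.0013, 0.002, 0.0025], "aperture":0.03},
  {"trans":[0.0013, 0.002, 0.0025], "aperture":0},
  {"trans":[0.0013, 0.002, 0.0025], "aperture":0},
  {"trans":[0.0013, 0.002, 0.0025], "aperture":0},
], grip_n=25)

```text
time: 5.92
ee_pos: [0.4234, -0.0665, 0.108]
eef_rot: [-3.136, -0.0, -1.354]
contact_force: [5.1, 0.7, -1.4]
finger_gap: 0.0092
finger_force: 25.5
```

Emit:
run_rows([
  {"aperture":0},
  {"aperture":0},
])

```text
time: 6.18
ee_pos: [0.4234, -0.0665, 0.108]
eef_rot: [-3.136, -0.0, -1.354]
contact_force: [5.0, 1.7, -1.2]
finger_gap: 0.0092
finger_force: 25.5
```

```bash
python3 -c "
from h import *
for a in(.145,.35,.6): rel(bar(a))"
```

```text
t 6.17 ee [ 0.4234 -0.0665  0.108 ] F [ 5.   1.7 -1.2] d [-0.0002  0.0022  0.0012] rv [-0.006 -0.    -0.   ] gap 0.0092 ff 25.5
t 6.17 ee [ 0.4234 -0.0665  0.108 ] F [ 5.   1.7 -1.2] d [-0.0002 -0.0073 -0.0354] rv [-0.006 -0.    -0.   ] gap 0.0092 ff 25.5
t 6.17 ee [ 0.4234 -0.0665  0.108 ] F [ 5.   1.7 -1.2] d [-0.0002 -0.0286 -0.0763] rv [-0.006 -0.    -0.   ] gap 0.0092 ff 25.5
```

```bash
python3 -c "
import numpy as np
for a0,w in((.145,.08),(.545,.08),(.945,.06),(1.245,.05)):
  for i in range(1,8): a=a0+i*w;print(a0,round(a,3),np.round([-.185*(np.cos(a0)-np.cos(a)),-.185*(np.sin(a)-np.sin(a0))],4))"
```

```text
0.145 0.225 [-0.0027 -0.0145]
0.145 0.305 [-0.0066 -0.0288]
0.145 0.385 [-0.0116 -0.0427]
0.145 0.465 [-0.0177 -0.0562]
0.145 0.545 [-0.0249 -0.0692]
0.145 0.625 [-0.033  -0.0815]
0.145 0.705 [-0.0422 -0.0932]
0.545 0.625 [-0.0082 -0.0123]
0.545 0.705 [-0.0173 -0.024 ]
0.545 0.785 [-0.0273 -0.0349]
0.545 0.865 [-0.0382 -0.0449]
0.545 0.945 [-0.0498 -0.054 ]
0.545 1.025 [-0.0622 -0.0622]
0.545 1.105 [-0.0751 -0.0694]
0.945 1.005 [-0.0092 -0.0062]
0.945 1.065 [-0.0187 -0.0119]
0.945 1.125 [-0.0286 -0.017 ]
0.945 1.185 [-0.0387 -0.0215]
0.945 1.245 [-0.0492 -0.0253]
0.945 1.305 [-0.0598 -0.0286]
0.945 1.365 [-0.0706 -0.0312]
1.245 1.295 [-0.0088 -0.0027]
1.245 1.345 [-0.0178 -0.005 ]
1.245 1.395 [-0.0269 -0.0069]
1.245 1.445 [-0.036  -0.0083]
1.245 1.495 [-0.0452 -0.0092]
1.245 1.545 [-0.0544 -0.0097]
1.245 1.595 [-0.0637 -0.0097]
```

Scaled: -0.0427 m is -0.0534, -0.0288 m is -0.036.

Emit:
run_rows([
  {"trans":[0, -0.0034, -0.0181], "aperture":0},
  {"trans":[0, -0.0083, -0.036], "aperture":0},
  {"trans":[0, -0.0145, -0.0534], "aperture":0},
  {"trans":[0, -0.0145, -0.0534], "aperture":0},
])

```text
time: 6.68
ee_pos: [0.4357, -0.0637, 0.1516]
eef_rot: [-3.133, 0.0, -1.354]
contact_force: [9.4, 1.0, -6.1]
finger_gap: 0.0091
finger_force: 25.8
```

```bash
python3 -c "
from h import *
rel(bar(.385))"
```

```text
t 6.67 ee [ 0.4357 -0.0637  0.1516] F [ 9.4  1.  -6.1] d [-0.0002  0.0032  0.0021] rv [-0.008  0.    -0.   ] gap 0.0091 ff 25.8
```

Scaled: -0.0495 m is -0.0619, -0.037 m is -0.0463.

```bash
python3 -c "
import numpy as np
for a0 in(.385,.705,1.025,1.265):
  for i in range(1,6): a=a0+i*.08;print(a0,round(a,3),np.round([-.185*(np.cos(a0)-np.cos(a)),-.185*(np.sin(a)-np.sin(a0))],4))"
```

```text
0.385 0.465 [-0.0061 -0.0135]
0.385 0.545 [-0.0133 -0.0264]
0.385 0.625 [-0.0214 -0.0388]
0.385 0.705 [-0.0306 -0.0504]
0.385 0.785 [-0.0406 -0.0613]
0.705 0.785 [-0.01   -0.0109]
0.705 0.865 [-0.0209 -0.0209]
0.705 0.945 [-0.0325 -0.0301]
0.705 1.025 [-0.0449 -0.0382]
0.705 1.105 [-0.0578 -0.0454]
1.025 1.105 [-0.0129 -0.0072]
1.025 1.185 [-0.0264 -0.0133]
1.025 1.265 [-0.0403 -0.0183]
1.025 1.345 [-0.0546 -0.0222]
1.025 1.425 [-0.0692 -0.0249]
1.265 1.345 [-0.0143 -0.0039]
1.265 1.425 [-0.0288 -0.0066]
1.265 1.505 [-0.0435 -0.0082]
1.265 1.585 [-0.0583 -0.0086]
1.265 1.665 [-0.0731 -0.0078]
```

Emit:
run_rows([
  {"trans":[0, -0.0088, -0.015], "aperture":0},
  {"trans":[0, -0.0183, -0.0313], "aperture":0},
  {"trans":[0, -0.0291, -0.0463], "aperture":0},
  {"trans":[0, -0.0398, -0.0619], "aperture":0},
  {"trans":[0, -0.0398, -0.0619], "aperture":0},
])

```text
time: 7.3
ee_pos: [0.464, -0.0575, 0.2]
eef_rot: [-3.14, 0.0, -1.354]
contact_force: [-0.7, 1.3, -2.0]
finger_gap: 0.0089
finger_force: 25.4
```

```bash
python3 -c "
from h import *
rel(bar(.705))"
```

```text
t 7.3 ee [ 0.464  -0.0575  0.2   ] F [-0.7  1.3 -2. ] d [-0.0002  0.0017  0.0001] rv [-0.002  0.    -0.001] gap 0.0089 ff 25.4
```

Force is now low. Continue.

Scaled: -0.0449 m is -0.0561, -0.0382 m is -0.0478.

Emit:
run_rows([
  {"trans":[0, -0.0125, -0.0136], "aperture":0},
  {"trans":[0, -0.0261, -0.0261], "aperture":0},
  {"trans":[0, -0.0406, -0.0376], "aperture":0},
  {"trans":[0, -0.0561, -0.0478], "aperture":0},
  {"trans":[0, -0.0561, -0.0478], "aperture":0},
])

```text
time: 7.92
ee_pos: [0.5077, -0.048, 0.2392]
eef_rot: [-3.141, -0.0, -1.354]
contact_force: [-7.9, 3.9, 8.6]
finger_gap: 0.0088
finger_force: 26.0
```

```bash
python3 -c "
from h import *
rel(bar(1.025))"
```

```text
t 7.92 ee [ 0.5077 -0.048   0.2392] F [-7.9  3.9  8.6] d [-0.0003  0.0015  0.0011] rv [-0.    -0.    -0.001] gap 0.0088 ff 26.0
```

Scaled: -0.04 m is -0.05, -0.026 m is -0.0325.

Emit:
run_rows([
  {"trans":[0, -0.0156, -0.0098], "aperture":0},
  {"trans":[0, -0.0325, -0.0176], "aperture":0},
  {"trans":[0, -0.05, -0.0241], "aperture":0},
  {"trans":[0, -0.05, -0.0241], "aperture":0},
])

```text
time: 8.43
ee_pos: [0.5478, -0.0392, 0.2584]
eef_rot: [-3.139, -0.0, -1.354]
contact_force: [-4.7, 4.2, 7.3]
finger_gap: 0.0088
finger_force: 25.6
```

```bash
python3 -c "
from h import *
rel(bar(1.265))"
```

```text
t 8.43 ee [ 0.5478 -0.0392  0.2584] F [-4.7  4.2  7.3] d [-0.0004  0.0022  0.002 ] rv [-0.002 -0.    -0.   ] gap 0.0088 ff 25.6
```

Scaled: -0.048 m is -0.06, -0.0375 m is -0.0469.

Emit:
run_rows([
  {"trans":[0, -0.0156, -0.0053], "aperture":0},
  {"trans":[0, -0.0313, -0.0084], "aperture":0},
  {"trans":[0, -0.0469, -0.0104], "aperture":0},
  {"trans":[0, -0.06, -0.0113], "aperture":0},
  {"trans":[0, -0.06, -0.0113], "aperture":0},
])

```text
time: 9.05
ee_pos: [0.595, -0.0287, 0.2663]
eef_rot: [-3.139, -0.0, -1.354]
contact_force: [-2.4, 3.9, 5.5]
finger_gap: 0.0088
finger_force: 25.7
```

```bash
python3 -c "
from h import *
rel(bar(1.571))
for n in('scene','top'):
    im=env.snapshot(n);cv2.imwrite('pics/%s4.png'%n,im)
    print(n,im.shape)
cv2.imwrite('pics/s4c.png',cv2.resize(cv2.imread('pics/scene4.png')[100:270,200:400],(800,600)))
d=env.silhouettes('lid','scene');print([(x['score'],x['box']) for x in d])"
```

```text
t 9.05 ee [ 0.595  -0.0287  0.2663] F [-2.4  3.9  5.5] d [-0.0003 -0.0052  0.0013] rv [-0.003 -0.    -0.001] gap 0.0088 ff 25.7
scene (384, 512, 3)
top (384, 512, 3)
[(0.75, [253.9, 94.1, 304.4, 194.2]), (0.41, [253.7, 100.9, 345.9, 253.7])]
```

View pics/s4c.png

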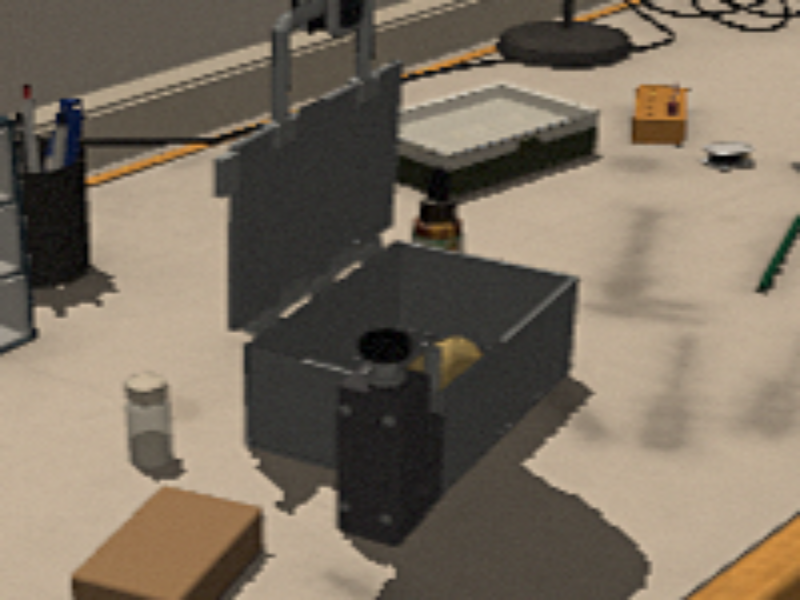

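```bash
python3 - <<'E'
from h import *
from scipy.optimize import least_squares
px=np.array([[230,329],[229,157],[402,63],[395,230],[247,345],[393,243],[578,280]])/[4,600/170]+[200,100]
def pts(p,a):
    L=np.array([[-4,91,-3],[-126,91,-3],[-126,-91,-3],[-4,-91,-3]])/1000
    L=R.from_euler("y",a).apply(L)+[.066,0,.08]
    C=np.array([[60,90,76],[60,-90,76],[-60,-90,76]])/1000
    return proj(c2w(p,np.vstack([L,C])),"scene")
f=lambda v:np.r_[(pts([v[0],v[1],.2175],v[2])-px).ravel(),(v[:2]-CASE[:2])/.001]
r=least_squares(f,[*CASE[:2],1.5],loss="soft_l1");print(r.x.round(4),f(r.x)[:14].reshape(-1,2).round(1).tolist())
for a in(1.45,1.5,1.55,1.6): print(a,abs(pts(r.x[:2].tolist()+[.2175],a)[1:3]-px[1:3]).round(1).tolist())
E
```

```text
[ 0.5355 -0.0399  1.5521] [[1.0, 0.9], [0.6, -3.9], [-0.1, -2.1], [-0.3, -1.4], [-1.8, -0.3], [1.0, -1.8], [0.7, -1.7]]
1.45 [[6.0, 2.2], [4.8, 0.8]]
1.5 [[3.4, 3.1], [2.4, 1.5]]
1.55 [[0.7, 3.9], [0.0, 2.1]]
1.6 [[1.9, 4.5], [2.4, 2.5]]
```

Scaled: -0.0058 m is -0.0073, -0.003 m is -0.0038.

Emit:
run_rows([
  {"trans":[0, -0.0038, -0.0003], "aperture":0},
  {"trans":[0, -0.0073, -0.0005], "aperture":0},
  {"trans":[0, -0.0073, -0.0005], "aperture":0},
  {"trans":[0, -0.0073, -0.0005], "aperture":0},
])

```text
time: 9.7
ee_pos: [0.5993, -0.0277, 0.2664]
eef_rot: [-3.14, 0.0, -1.354]
contact_force: [-1.6, 4.7, 5.1]
finger_gap: 0.0087
finger_force: 25.7
```

Emit:
run_rows([
  {"aperture":0},
  {"aperture":0},
  {"aperture":0},
  {"aperture":0},
])

```text
time: 10.2
ee_pos: [0.5993, -0.0277, 0.2664]
eef_rot: [-3.14, 0.0, -1.354]
contact_force: [-2.7, 5.3, 5.0]
finger_gap: 0.0087
finger_force: 25.6
```

```bash
python3 -c "
from h import *
rel(bar(1.571))
im=env.snapshot('scene')
cv2.imwrite('pics/s5c.png',cv2.resize(im[90:210,240:320],(533,600)[:2],interpolation=2))"
```

```text
t 10.2 ee [ 0.5993 -0.0277  0.2664] F [-2.7  5.3  5. ] d [-0.0003 -0.0008  0.0014] rv [-0.001  0.    -0.001] gap 0.0087 ff 25.6
```

View pics/s5c.png

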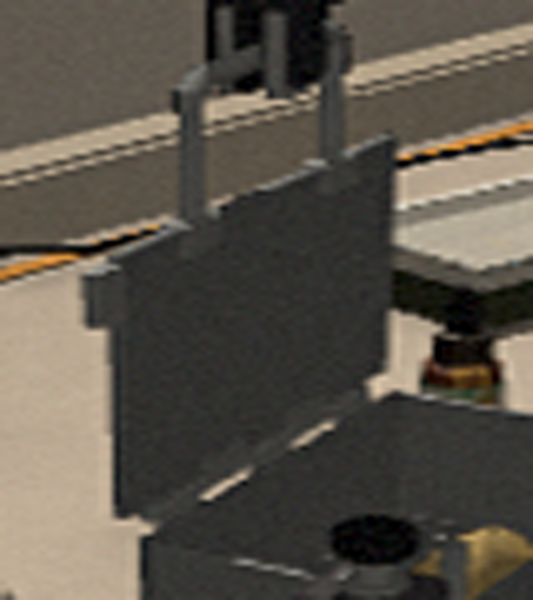

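```bash
python3 - <<'E'
from h import *
from scipy.optimize import least_squares
px=np.array([[118,515],[112,258],[393,137],[388,372]])/[533/80,5]+[240,90]
def pts(x,y,a):
    L=np.array([[-4,91,-3],[-126,91,-3],[-126,-91,-3],[-4,-91,-3]])/1000
    return proj(c2w([x,y,.2175],R.from_euler("y",a).apply(L)+[.066,0,.08]),"scene")
f=lambda v:np.r_[(pts(*v)-px).ravel(),(v[:2]-CASE[:2])/.002]
r=least_squares(f,[*CASE[:2],1.5]);print(r.x.round(4),f(r.x)[:8].round(1))
E
```

```text
[ 0.536  -0.0393  1.5632] [ 0.4  1.1  0.1 -1.2  0.5 -1.8 -0.1 -0.7]
```

Emit:
run_rows([
  {"trans":[0, -0.0019, 0], "aperture":0},
  {"trans":[0, -0.0019, 0], "aperture":0},
  {"trans":[0, -0.0019, 0], "aperture":0},
  {"trans":[0, -0.0019, 0], "aperture":0},
])

```text
time: 10.75
ee_pos: [0.6008, -0.0274, 0.2664]
eef_rot: [-3.14, 0.0, -1.354]
contact_force: [-2.3, 4.1, 5.6]
finger_gap: 0.009
finger_force: 25.7
```

```bash
python3 -c "
from h import *
rel(bar(1.571));print(env.close_job())"
```

```text
t 10.75 ee [ 0.6008 -0.0274  0.2664] F [-2.3  4.1  5.6] d [-0.0003  0.0007  0.0014] rv [-0.001  0.    -0.001] gap 0.009 ff 25.7
the job is handed in; nothing more can be done
None
```

I pressed the plunger to its stop and the lid sprang free; the gripper now holds the lid still by its bail handle, about 1.57 rad (upright) by my estimate, and the job is handed in.

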